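# Open the sliding-lid weight case and put the check weight on the balance

### The job

Check the balance: lift the red-capped jar off the deck of the weight case and stand it upright on the bench top, then push the bronze lid along its tracks, without lifting it, until it is wholly out of the tracks and lies flat on the deck. Then take the large steel weight out of the case and set it down gently, upright, in the middle of the balance pan. Leave the small brass weight standing in the case, do not tip the jar, and do not disturb the bottle, flask and beaker.

Things in the scene. Friction and masses are not known exactly. Their poses are not given: they have to be found in the camera images.
- case: Grey weight case, fixed to the bench, 276 mm long (x from -128 to +148 mm), 140 mm wide (y +-70). Origin on the bench at mid-width, below the point where the tracks end; z up. Its x axis is the way the lid opens: x -128 to 0 is the well with the lid over it, x 0 to 148 the deck. At the closed end (x = -128) nothing stands higher than 86 mm above the bench.
- well (a point): Middle of the well's floor, 10 mm above the bench, at case x = -61 mm. The well is open-topped, inside x -120 to 0, y +-56 mm of the case. Along both sides run grooves for the lid, x -122 to 0: groove floor 80 mm above the bench, lips over the lid's edges at |y| 56 to 70 mm, lip tops 95 mm up, 112 mm open between the lips. The tracks end at case x = 0.
- deck (a point): Middle of the flat solid deck where the lid is parked: case x 0 to 140 mm, 140 mm wide, 79 mm above the bench, without tracks or sides; ended by a stop bar at case x 140 to 148 mm, its top 91 mm above the bench. The point is at case x = 70 mm.
- lid_centre (a point): Centre of the loose bronze acrylic lid, 120 mm (x) by 122 mm (y) by 6 mm, about 0.2 kg, axes along the case's. Held in the grooves with about 3 mm play to each side and upwards. Its centre is at case x = -61 mm when shut (it may start up to 12 mm open), wholly out of the tracks beyond +60 mm, against the stop bar at +80 mm. It slides easily, under 3 N.
- lid_ledge (a point): Middle of the upright face of the black thumb ledge on the lid. The face looks to the lid's -x (closed end), 30 mm to -x of the lid's centre, 96 mm wide, and rises 18 mm above the lid's top face (this point: 9 mm above it). Towards +x the ledge slopes down like a wedge 45 mm long, so it can be pushed towards +x but not pinched.
- big_weight_centre (a point): Centre (half-way up) of the large steel weight standing in the well under the lid: a cylinder 38 mm in diameter and 49 mm high with a 22 mm knob above it, 66 mm high in all, 0.5 kg. z up when upright.
- small_weight_centre (a point): Centre (half-way up) of the small brass weight, 28 mm in diameter, 46 mm high in all with a 16 mm knob, 0.2 kg; stands in the well beside the large one, their centres about 56 mm apart along the case's x (either may be nearer the deck); stays there.
- jar_centre (a point): Centre (half-way up, 45 mm above its foot) of the amber jar standing on the deck in the lid's way: body 58 mm in diameter to 62 mm up, then a red cap 46 mm in diameter to 90 mm, about 0.25 kg. z up when upright.
- balance: White top-loading balance, fixed: 220 mm (x) by 170 mm (y), body top 54 mm above the bench. Origin: on the bench under its middle; the display is on its -x side.
- pan (a point): Middle of the top face of the balance's round steel pan, 120 mm in diameter, 66 mm above the bench, 35 mm to +x of the balance's middle. The pan does not move.
- reagent_bottle_centre (a point): Centre of a tall amber bottle, 84 mm in diameter, 180 mm high: leave alone.
- flask_centre (a point): Centre (half-way up) of a glass conical flask, 84 mm in diameter at the foot, 120 mm high: leave alone.
- beaker_centre (a point): Centre (half-way up) of a white beaker, 68 mm in diameter, 95 mm high: leave alone.
There are look-alikes about, which are no part of the job. What is meant by the part that bears lid_centre is not blue or green, and is the smaller of those in its own colour.

How it is judged (in metres and radians):
On the way, in this order (a step that is already met when the one before it is completed fails the run):
1. the jar stands upright on the bench top, released (height (world z) of jar_centre below 0.052 m and angle between jar_centre's own z axis and vertical below 0.1 rad and contact force between the fingers and jar below 0.1 N and linear speed of jar below 0.03 m/s), for 0.2 s.
2. the lid is wholly out of the tracks and lies flat on the deck (x of lid_centre in the frame of case between 0.06 and 0.095 m and y of lid_centre in the frame of case between -0.03 and 0.03 m and z of lid_centre in the frame of case between 0.077 and 0.087 m and angle between lid_centre's own z axis and vertical below 0.06 rad), for 0.2 s.
3. the large weight is lifted clear of the case (height (world z) of big_weight_centre above 0.12 m), for 0.1 s.
At the end, for the whole second after the job is handed in: Large weight upright and still on the pan within 25 mm of its middle; lid flat on the deck, wholly past the end of the tracks (centre 60 to 95 mm along the case x, within 30 mm of its midline); jar upright and still on the bench, released; small weight standing in the well (all of step 2 and height (world z) of jar_centre below 0.052 m and angle between each of jar_centre, small_weight_centre's own z axis and vertical below 0.1 rad and contact force between the fingers and jar below 0.1 N and horizontal distance between big_weight_centre and pan below 0.025 m and height (world z) of big_weight_centre between 0.094 and 0.104 m and angle between big_weight_centre's own z axis and vertical below 0.06 rad and linear speed of each of big_weight, lid, jar below 0.02 m/s and distance between small_weight_centre and case below 0.13 m and height (world z) of small_weight_centre below 0.04 m); the robot touches nothing.
It fails at once if the lid is lifted more than 20 mm off its tracks or the deck (z of lid_centre in the frame of case above 0.105 m).
It fails at once if the jar or the large weight is tipped over (angle between jar_centre's own z axis and vertical above 0.5 rad or angle between big_weight_centre's own z axis and vertical above 0.7 rad).
It fails at once if the large weight is dropped onto the balance (falls freely by more than about 10 mm) (horizontal distance between big_weight_centre and pan below 0.08 m and height (world z) of big_weight_centre below 0.13 m and linear speed of big_weight above 0.45 m/s and contact force between the fingers and big_weight below 0.3 N).
It fails at once if the small weight is shifted by more than 25 mm or tipped (distance of small_weight_centre from where it was at the start of the episode above 0.025 m or angle between small_weight_centre's own z axis and vertical above 0.3 rad).
It fails at once if the bottle, flask or beaker is shifted by more than 25 mm or tipped ((distance of reagent_bottle_centre from where it was at the start of the episode above 0.025 m or angle between reagent_bottle_centre's own z axis and vertical above 0.3 rad) or (distance of flask_centre from where it was at the start of the episode above 0.025 m or angle between flask_centre's own z axis and vertical above 0.3 rad) or (distance of beaker_centre from where it was at the start of the episode above 0.025 m or angle between beaker_centre's own z axis and vertical above 0.3 rad)).
It also fails if it takes over 72 s, if anything falls off the work surface, if the arm or the gripper's body presses on something with over 40 N, if the wrist force passes 120 N, or if a joint passes its speed limit or range.

### The arm

A 6-joint arm with a two-finger parallel gripper is mounted at the origin on the work surface. World frame = base frame: x ahead of the robot, y to its left, z up, the work surface at z = 0. Lengths are in m, angles in degrees, forces in N, time in s.
With the tool pointing down it reaches from about 0.4 to 0.825 m from the base axis. Payload 7 kg.
Tool frame: the origin (TCP) lies at the very end of the fingers, on their centre line; the grasp point (between the pads) lies 19 mm behind it; z points along the fingers, y is the line along which they close (so a half turn about z gives the same grasp; the last joint's range is limited). The gripper opens to 88 mm and grips with 3 to 60 N. Pads are 19 mm wide; open, the fingers measure 130 mm over their backs; the gripper's body (78 mm by 193 mm) begins 47 mm behind the grasp point.
Start: joints at [-51.675, 20.546, 0.682, 0, -70.136, -16.507], TCP at [0.251, -0.627, 0.227] pointing down, gripper open.
Joint ranges: [-176.03, 176.03], [-82.01, 121.73], [-58.28, 71.71], [-173.87, 95.51], [-174.79, -0.11], [-173.66, 173.66]. Speed limits (degrees/s): [136.94, 136.94, 172.46, 180, 180, 180].

### API

Orientations are given as [roll, pitch, yaw] about the fixed x, y, z axes, in that order (R = Rz(yaw) Ry(pitch) Rx(roll)).
In Python, from plant import ctrl, viewer gives the robot as it stands.
- The arm moves only by the tool servo_tool, never from a script. Its argument "rows" is a list of rows, each a list of 6 numbers: the shift along the world's x, y, z in mm, then the turn, a rotation vector about the world's x, y, z in degrees. A call has 1 to 5 rows; each row shifts and turns the commanded pose from where the row before left it; what a row does not reach is not made up. A row lasts 1/12 s, in which the tool goes at most 41.7 mm and 7.16 degrees, less where a joint would pass 70% of its speed; a pose out of reach is approached as far as the arm can. A call is refused whole if a number of a shift passes 41.7 or a number of a turn 7.16, either way. A call with a gripper value outside its range is refused whole. "fingers" is the finger opening in mm, from 0 to 87.6, set as the call begins (left out, the last holds). The fingers move at their own pace and stop on an object; the grip force is fixed at half the most. Time passes only in rows, so rows that do not move let the fingers close. It gives the time, the measured TCP pose, the force and the opening at its end, in the units of the state.
- ctrl.get_obs(): the state, without advancing time (a new reading comes with each control period).
- viewer.snapshot(name): name is "scene" or "top" or "wrist"; returns (picture, depth): 480x640x3 uint8, red, green, blue; 480x640 float32, m along the optical axis (not along the pixel's ray), 0 where there is no reading.
- viewer.calibration(name): a dict with "fx", "fy", "cx", "cy" (pixels), "origin" and "rotation" of the camera in the world. Camera axes: x right, y up, looking along -z (the intrinsics and any distortion apply to the point x, -y, -z); pixel columns grow to the right and rows downward; lengths in m; the calibration is good to about 2 mm. The wrist camera is an equidistant fisheye: a pixel r from the principal point sees the ray r / f radians off the axis. A picture is of the moment at which its call begins: read the wrist's pose just before it. calibration takes no time and is no camera call; for the wrist camera it gives the pose at the moment of the call.
- ctrl.close_job(): hands the job in, once; it reports no verdict.
The state is a dict: "clock": time; "joint_pos": joint angles; "qvel": joint speeds; "tau": joint torques, N m; "tool_pos": TCP position; "orientation": TCP orientation; "force": force on the tool from outside, world axes, zero at the start; "moment": the same for the moment, N m; "opening": finger opening in m.
Only numpy, scipy, OpenCV 4.12 (cv2) and the standard library are available. Lean on these libraries where they do the work, as an engineer would, in place of code of your own. Each camera call takes 0.05 s, during which the arm holds its last target. There are 200 camera calls.

## Working session

There is one attempt and no reset: what is moved stays moved. The work goes in short steps, Python scripts to look and compute and a tool call to move; the robot and the scene stay as the last step left them, time stands still between calls to the robot, and variables do not carry over. Pictures are saved under pics/ and viewed, on a budget of 10 in all, crops included, one or two more only if the job needs it, and the job is handed in when it is done.

Besides the shell and the picture viewer there is one more tool, called as a command line: name --pt "numbers of a row" for each row, then --argument value for the rest. servo_tool: Moves the arm, as the interface text tells. Its arguments: {"type":"object","properties":{"rows":{"type":"array","items":{"type":"array","items":{"type":"number"}}},"fingers":{"type":"number"}},"required":["rows"]}

```bash
ls; mkdir -p pics; python3 - <<'E'
from plant import ctrl, viewer
import cv2,numpy as np
print(ctrl.get_obs())
for n in ("scene","top"):
    p,d=viewer.snapshot(n); np.savez(f"pics/{n}0.npz",p=p,d=d); cv2.imwrite(f"pics/{n}0.png",p[:,:,::-1]); print(viewer.calibration(n))
E
```

```text
pics
{'clock': 0.0, 'joint_pos': array([-5.16751521e+01,  2.05915030e+01,  6.31185192e-01, -1.98953877e-02,
       -7.01363847e+01, -1.65066744e+01]), 'qvel': array([ 0.0038925 , -0.05577208,  0.03858901, -0.09295329,  0.09530005,
       -0.00937424]), 'tau': array([ 3.79301548e-05, -5.82715273e+01,  2.93050021e+01,  6.99712828e+00,
        6.71576199e-03, -1.45477657e-04]), 'tool_pos': array([ 0.25064389, -0.6261836 ,  0.22560298]), 'orientation': array([ 1.79901969e+02, -9.54653792e-03, -1.58188594e+02]), 'force': array([ 0.20109371, -0.4637198 ,  0.055431  ]), 'moment': array([-0.02502869,  0.03159744, -0.00649799]), 'opening': 0.08769466542216399}
{'fx': 469.6359341524577, 'fy': 469.6359341524577, 'cx': 318.00597404358285, 'cy': 236.8235264673266, 'origin': array([ 1.04924933, -0.71759206,  0.8140719 ]), 'rotation': array([53.71152334,  0.4464536 , 33.64343209])}
{'fx': 493.5774314460435, 'fy': 493.5774314460435, 'cx': 320.7595065979577, 'cy': 243.3488473079469, 'origin': array([0.38409758, 0.06627188, 1.104013  ]), 'rotation': array([  7.87175741,   1.15971876, -90.73522231])}
```

View pics/scene0.png

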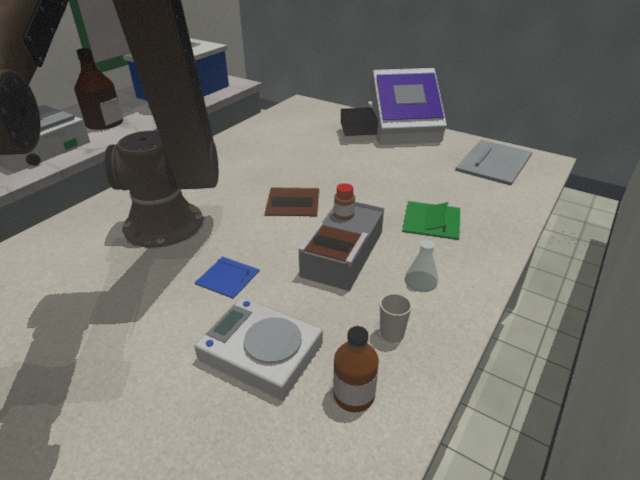

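View pics/top0.png

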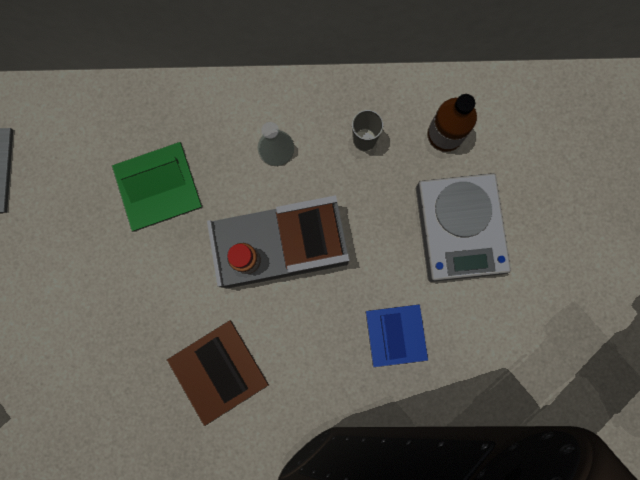

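The top view shows four plates that could be the lid: bronze in the case at (311,236), a larger bronze one on the bench at (218,372), blue at (397,335) and green at (157,187). The bronze one in the case fits the description. The jar's cap is at (241,257), the pan at (463,209), the flask at (276,147), the beaker at (368,131) and the bottle at (455,120).

```bash
cat > h.py <<'E'
import numpy as np, cv2
from scipy.spatial.transform import Rotation as Ro
from plant import ctrl, viewer
def ray(c,u,v,fish=False):
    x,y=(u-c['cx'])/c['fx'],(v-c['cy'])/c['fy']
    if fish:
        r=np.hypot(x,y); k=np.tan(r)/r if r>1e-9 else 1; x,y=x*k,y*k
    return Ro.from_euler('xyz',c['rotation'],degrees=True).apply([x,-y,-1.])
def onplane(c,u,v,z,fish=False):
    d=ray(c,u,v,fish); o=np.array(c['origin']); return o+d*(z-o[2])/d[2]
def proj(c,P):
    q=Ro.from_euler('xyz',c['rotation'],degrees=True).inv().apply(np.array(P)-c['origin']); return c['cx']-c['fx']*q[0]/q[2], c['cy']+c['fy']*q[1]/q[2]
def snap(n,name):
    c=viewer.calibration(n); p,d=viewer.snapshot(n); np.savez(f"pics/{name}.npz",p=p,d=d); cv2.imwrite(f"pics/{name}.png",p[:,:,::-1]); return c,p,d
def blobs(m,amin=60):
    cs,_=cv2.findContours(m.astype(np.uint8),cv2.RETR_EXTERNAL,cv2.CHAIN_APPROX_NONE)
    return sorted([k for k in cs if cv2.contourArea(k)>amin],key=cv2.contourArea)[::-1]
E
python3 - <<'E'
from h import *
c=viewer.calibration("top"); p=np.load("pics/top0.npz")['p']; d=np.load("pics/top0.npz")['d']
hsv=cv2.cvtColor(p,cv2.COLOR_RGB2HSV); H,S,V=[hsv[...,i].astype(int) for i in range(3)]
red=((H<6)|(H>174))&(S>190)&(V>120)
for k in blobs(red,30):
    (u,v),r=cv2.minEnclosingCircle(k); print("red",u,v,r,onplane(c,u,v,.169))
br=((H<15)&(S>90)&(V>40))&~red
for k in blobs(br,300):
    b=cv2.minAreaRect(k); print("bronze",b,[np.round(onplane(c,*q,.083),4).tolist() for q in cv2.boxPoints(b)])
cv2.imwrite("pics/case.png",cv2.resize(p[185:300,195:365,::-1],None,fx=4.5,fy=4.5,interpolation=cv2.INTER_CUBIC))
# pan
for n,z in(("pan",.066),):
    g=cv2.GaussianBlur(cv2.cvtColor(p,cv2.COLOR_RGB2GRAY),(3,3),0)
    cc=cv2.HoughCircles(g[160:260,410:520],cv2.HOUGH_GRADIENT,1,50,param1=80,param2=15,minRadius=22,maxRadius=36)
    for q in cc[0]: print("pan",q[0]+410,q[1]+160,q[2],onplane(c,q[0]+410,q[1]+160,z))
for n,u,v,z in(("flask",276,150,0),("beaker",368,131,.05),("bottle",465,103,.18)): print(n,onplane(c,u,v,z), d[v,u])
for u,v in((241,257),(260,235),(311,220),(463,209),(330,240)): print(u,v,c['origin'][2]-d[v,u], d[v,u]*ray(c,u,v)+c['origin'])
E
```

```text
red 238.6999969482422 254.6999969482422 10.944502830505371 [0.49416298 0.24082949 0.169     ]
bronze ((216.85292053222656, 372.58819580078125), (77.00286102294922, 76.3168716430664), 59.036251068115234) [[0.2924, 0.4067, 0.083], [0.3698, 0.2739, 0.083], [0.2374, 0.1923, 0.083], [0.1626, 0.3231, 0.083]]
bronze ((308.69232177734375, 233.46156311035156), (52.951358795166016, 57.65814208984375), 78.69007110595703) [[0.5914, 0.1804, 0.083], [0.6137, 0.0607, 0.083], [0.503, 0.0409, 0.083], [0.4811, 0.1588, 0.083]]
bronze ((455.949462890625, 117.21910095214844), (38.919132232666016, 32.851348876953125), 31.429563522338867) [[0.7875, -0.1551, 0.083], [0.8502, -0.1949, 0.083], [0.8026, -0.2638, 0.083], [0.7407, -0.2238, 0.083]]
bronze ((241.50003051757812, 256.5000305175781), (28.284271240234375, 28.284271240234375), 45.0) [[0.501, 0.2929, 0.083], [0.5427, 0.2514, 0.083], [0.4998, 0.2091, 0.083], [0.4586, 0.2506, 0.083]]
pan 463.5 208.5 28.3 [ 0.5981302  -0.21982575  0.066     ]
flask [0.75761576 0.18786106 0.        ] 1.0812433
beaker [ 0.78044424 -0.02246395  0.05      ] 1.1448679
bottle [ 0.78473251 -0.20230098  0.18      ] 0.96756434
241 257 0.16025028342058034 [0.48968732 0.2364005  0.16884732]
260 235 0.06367758625795217 [0.54590628 0.21305572 0.07869321]
311 220 0.07944992893983693 [0.57293478 0.10451339 0.09635875]
463 209 0.04983059281160207 [ 0.59749873 -0.21929311  0.06387461]
330 240 0.07477048748781057 [0.53198141 0.06572499 0.085244  ]
```

View pics/case.png

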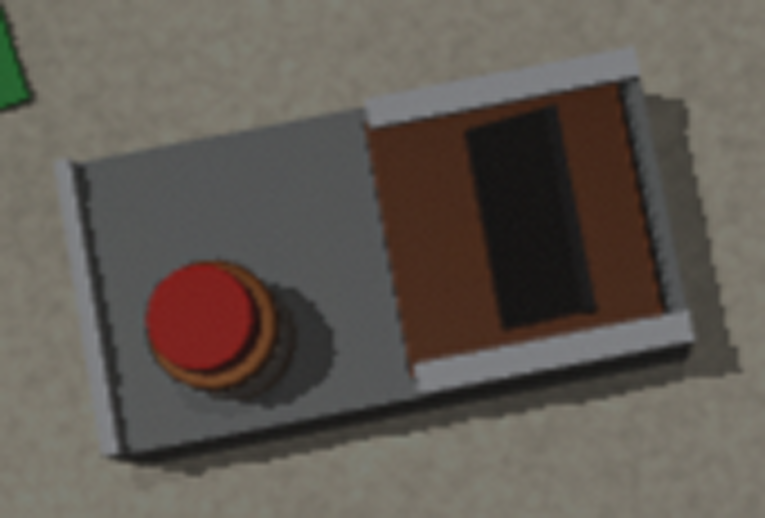

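The close crop confirms the choice: a bronze lid between two lips, with a black ledge and its steep face on the right (closed) side. The jar is on the deck at the left, and the stop bar is at the far left. Next I'll fit the case pose from its corners.

```bash
cat > case.py <<'E'
from h import *
c=viewer.calibration("top")
P=[((62,160),(.148,-.07,.091)),((110,456),(.148,.07,.091)),((365,106),(0,-.07,.095)),((415,390),(0,.07,.095)),((637,48),(-.122,-.07,.095)),((692,340),(-.122,.07,.08))]
W=np.array([onplane(c,195+a/4.5,185+b/4.5,m[2]) for (a,b),m in P])[:5]; 
M=np.array([m for _,m in P])[:5]
# image up = +x world; case x -> +y world approx; case y = z x x -> -x world => image down... 
a,b=M[:,:2]-M[:,:2].mean(0),W[:,:2]-W[:,:2].mean(0)
th=np.arctan2((a[:,0]*b[:,1]-a[:,1]*b[:,0]).sum(),(a*b).sum())
R=np.array([[np.cos(th),-np.sin(th)],[np.sin(th),np.cos(th)]]); t=W[:,:2].mean(0)-R@M[:,:2].mean(0)
def C(x,y): return R@np.array([x,y])+t
def inv(p): return R.T@(np.array(p)[:2]-t)
E
python3 - <<'E'
from case import *
print(np.degrees(th),t,"\n",np.c_[W[:,:2]-np.array([C(*m[:2]) for m in M])])
print("jar",inv([.494,.241]),inv([.4897,.2364]),"lid bronze edge",[inv(onplane(c,195+x/4.5,185+y/4.5,.086)) for x,y in((370,125),(408,365),(622,88),(660,310))])
print("ledge face top",[inv(onplane(c,195+x/4.5,185+y/4.5,z)) for x,y,z in((556,108,.104),(594,310,.086),(575,312,.104))])
print("bench spots",[C(x,y) for x,y in((.12,.16),(.08,.16),(.04,.2))])
E
```

```text
99.82978155405199 [0.5329086  0.16246889] 
 [[-0.00029758 -0.00121523]
 [-0.0001949  -0.00187841]
 [-0.00319494  0.00279562]
 [ 0.00240099  0.0039218 ]
 [ 0.00128642 -0.00362377]]
jar [0.08402076 0.02493043] [0.08022239 0.02995262] lid bronze edge [array([ 0.00319712, -0.0600192 ]), array([0.00526843, 0.05415496]), array([-0.11581565, -0.05525346]), array([-0.11351103,  0.05065332])]
ledge face top [array([-0.08349386, -0.04787357]), array([-0.08361348,  0.04500402]), array([-0.07473275,  0.04638916])]
bench spots [array([0.35477091, 0.25339173]), array([0.36159978, 0.21397896]), array([0.32901587, 0.16773732])]
```

servo_tool --pt "30 25 10 0 0 7.1" --pt "30 25 10 0 0 7.1" --pt "30 25 10 0 0 7.1" --pt "30 25 10 0 0 7.1" --pt "30 25 10 0 0 7.1"

```text
clock: 0.52
tool_pos: [0.4018, -0.5002, 0.2767]
orientation: [180.0, 0.0, -122.4]
force: [0.6, -1.5, -0.6]
opening: 0.0874
```

servo_tool --pt "30 25 10 0 0 7.1" --pt "30 25 10 0 0 7.1" --pt "30 25 10 0 0 7.1" --pt "0 35 0 0 0 7.1" --pt "0 35 0 0 0 7.1"

```text
clock: 0.93
tool_pos: [0.4923, -0.355, 0.3055]
orientation: [179.9, 0.0, -86.8]
force: [0.2, 0.0, -0.0]
opening: 0.0874
```

servo_tool --pt "0 35 0 0 0 7.1" --pt "0 35 0 0 0 0" --pt "0 35 0 0 0 0" --pt "0 35 0 0 0 0" --pt "0 35 0 0 0 0"

```text
clock: 1.35
tool_pos: [0.4903, -0.18, 0.3063]
orientation: [180.0, 0.0, -80.1]
force: [1.3, 1.3, 0.7]
opening: 0.0876
```

servo_tool --pt "0 35 0 0 0 0" --pt "0 35 0 0 0 0" --pt "0 35 0 0 0 0" --pt "0 35 0 0 0 0" --pt "0 35 0 0 0 0"

```text
clock: 1.77
tool_pos: [0.4902, -0.005, 0.3065]
orientation: [180.0, 0.0, -80.1]
force: [0.9, 0.5, -0.6]
opening: 0.088
```

servo_tool --pt "0 35 0 0 0 0" --pt "0 25 0 0 0 0" --pt "0 0 0 0 0 0" --pt "0 0 0 0 0 0"

```text
clock: 2.1
tool_pos: [0.4905, 0.0545, 0.3062]
orientation: [180.0, -0.0, -79.9]
force: [0.8, -0.3, -0.6]
opening: 0.0875
```

servo_tool --pt "0 37 0 0 0 0" --pt "0 37 0 0 0 0" --pt "0 37 0 0 0 0" --pt "0 37 0 0 0 0" --pt "0 37 0 0 0 0"

```text
clock: 2.52
tool_pos: [0.4908, 0.2388, 0.3066]
orientation: [-180.0, -0.0, -80.2]
force: [0.5, 0.1, 0.5]
opening: 0.0877
```

servo_tool --pt "0 0 0 0 0 0" --pt "0 0 0 0 0 0"

```text
clock: 2.68
tool_pos: [0.4908, 0.239, 0.3057]
orientation: [179.9, -0.1, -80.0]
force: [-0.4, -0.7, 0.4]
opening: 0.0874
```

```bash
python3 - <<'E'
from h import *
print(ctrl.get_obs()['tool_pos'])
c,p,d=snap("wrist","w1"); print(c)
hsv=cv2.cvtColor(p,cv2.COLOR_RGB2HSV); H,S,V=[hsv[...,i].astype(int) for i in range(3)]
red=((H<6)|(H>174))&(S>190)&(V>90)
for k in blobs(red,100):
    (u,v),r=cv2.minEnclosingCircle(k); print("red",u,v,r,cv2.contourArea(k),onplane(c,u,v,.169,True))
E
```

```text
[0.4908357  0.23898498 0.30572024]
{'fx': 371.64829954431775, 'fy': 371.64829954431775, 'cx': 323.7918294702956, 'cy': 239.1930204919064, 'origin': array([0.50419252, 0.16861182, 0.46299062]), 'rotation': array([-1.53308080e+01, -4.31067693e-02, -1.69991378e+02])}
```

View pics/w1.png

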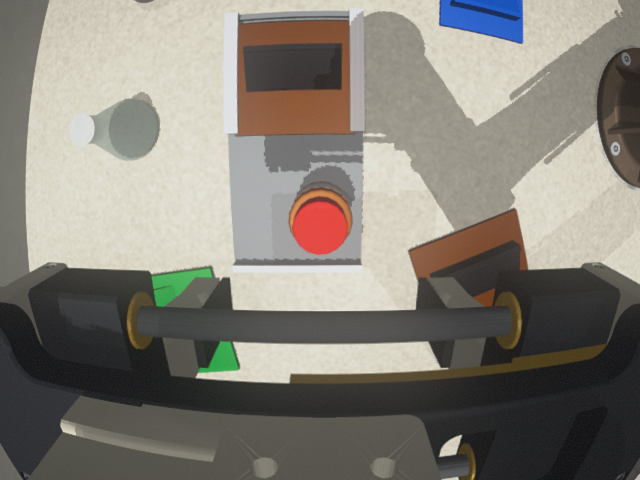

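The wrist view shows the case straight on, with the cap at about (320,228), the stop bar at row 268 and the lid's front edge at row 134. The fingers frame the area below.

```bash
python3 - <<'E'
from case import *
c={'fx':371.648,'fy':371.648,'cx':323.79,'cy':239.19,'origin':np.array([0.50419252,0.16861182,0.46299062]),'rotation':np.array([-15.33,-.0431,-169.991])}
p=np.load("pics/w1.npz")['p']
hsv=cv2.cvtColor(p,cv2.COLOR_RGB2HSV); H,S,V=[hsv[...,i].astype(int) for i in range(3)]
print(hsv[228,320])
for k in blobs(((H<6)|(H>174))&(S>170)&(V>150),300)[:3]:
    (u,v),r=cv2.minEnclosingCircle(k); q=onplane(c,u,v,.169,True); print("red",u,v,r,q,inv(q))
for k in blobs((H<14)&(S>130)&(V<170)&(V>60),800)[:4]:
    b=cv2.minAreaRect(k); q=[onplane(c,*w,.086,True) for w in cv2.boxPoints(b)]; print("bronze",b[0],[inv(w).round(4).tolist() for w in q])
for n,u,v,z in (("bar",233,272,.091),("bar",362,272,.091),("deckedge",228,180,.079),("deckedge",363,180,.079),("lip",227,12,.095),("lip",363,12,.095),("lip0",224,134,.095),("lip0",365,134,.095),("ledge",244,46,.104),("ledge",342,43,.104)):
    q=onplane(c,u,v,z,True); print(n,q[:2],inv(q))
ct=viewer.calibration("top"); print("top px of jar spots",proj(ct,[.50,.40,0]),proj(ct,[.50,.43,0]))
E
```

```text
[  1 178 231]
red 319.80047607421875 227.19171142578125 27.06978416442871 [0.49492181 0.23853763 0.169     ] [0.08143717 0.02444253]
bronze (296.684326171875, 77.63455200195312) [[-0.1147, -0.0573], [-0.1161, 0.0513], [0.0028, 0.0558], [0.0059, -0.0519]]
bronze (467.4161376953125, 249.1912841796875) [[0.1034, 0.1172], [0.0798, 0.2464], [0.1506, 0.2724], [0.1709, 0.1341]]
bar [0.5770885  0.32261337] [ 0.15025098 -0.07087144]
bar [0.43958535 0.29774679] [0.14922423 0.06885833]
deckedge [0.59665359 0.22589379] [ 0.05161113 -0.07363718]
deckedge [0.45658266 0.20237255] [0.05234834 0.068393  ]
lip [0.62407259 0.05047682] [-0.12591162 -0.07070617]
lip [0.48869495 0.03121434] [-0.12177941  0.06597256]
lip0 [0.60363567 0.17780605] [ 0.00303736 -0.07230714]
lip0 [0.46516917 0.15551127] [0.00470911 0.06793278]
ledge [0.59656174 0.0879728 ] [-0.08426941 -0.05000057]
ledge [0.50345494 0.0712168 ] [-0.08488407  0.04459997]
top px of jar spots (np.float64(182.3521538446921), np.float64(261.73125638693153)) (np.float64(169.15509987908584), np.float64(261.9276538523872))
```

servo_tool --pt "3.5 0 -35 0 0 0" --pt "0 0 -35 0 0 0" --pt "0 0 -35 0 0 0" --pt "0 0 -35 0 0 0" --pt "0 0 -20 0 0 0"

```text
clock: 3.15
tool_pos: [0.493, 0.2352, 0.1432]
orientation: [179.8, -0.1, -80.2]
force: [0.2, -0.7, -0.1]
opening: 0.0877
```

servo_tool --pt "0 0 -2 0 0 0" --pt "0 0 0 0 0 0"

```text
clock: 3.32
tool_pos: [0.4944, 0.2366, 0.1442]
orientation: [179.9, -0.1, -80.2]
force: [-0.7, -0.6, 1.0]
opening: 0.0878
```

servo_tool --fingers 30 --pt "0 0 0 0 0 0" --pt "0 0 0 0 0 0" --pt "0 0 0 0 0 0" --pt "0 0 0 0 0 0" --pt "0 0 0 0 0 0"

```text
clock: 3.73
tool_pos: [0.4946, 0.2386, 0.1455]
orientation: [-179.9, 0.1, -80.1]
force: [-0.9, -0.0, -0.9]
opening: 0.0599
```

servo_tool --pt "0 0 0 0 0 0" --pt "0 0 0 0 0 0" --pt "0 0 0 0 0 0" --pt "0 0 0 0 0 0" --pt "0 0 0 0 0 0"

```text
clock: 4.15
tool_pos: [0.4943, 0.2385, 0.1448]
orientation: [-180.0, 0.0, -80.1]
force: [-2.5, 0.0, 3.3]
opening: 0.0452
```

servo_tool --pt "0 0 0 0 0 0" --pt "0 0 10 0 0 0" --pt "0 0 20 0 0 0" --pt "0 0 20 0 0 0" --pt "0 0 10 0 0 0"

```text
clock: 4.57
tool_pos: [0.4951, 0.2387, 0.2069]
orientation: [-179.9, 0.0, -80.1]
force: [1.4, 0.9, -1.8]
opening: 0.0453
```

servo_tool --pt "0 10 0 0 0 0" --pt "0 20 0 0 0 0" --pt "0 25 0 0 0 0" --pt "0 25 0 0 0 0" --pt "0 25 0 0 0 0"

```text
clock: 4.98
tool_pos: [0.4938, 0.3444, 0.2036]
orientation: [179.9, -0.0, -80.1]
force: [1.1, -0.1, -3.4]
opening: 0.0455
```

servo_tool --pt "0 25 0 0 0 0" --pt "0 20 0 0 0 0" --pt "0 10 0 0 0 0" --pt "0 0 0 0 0 0" --pt "0 0 0 0 0 0"

```text
clock: 5.4
tool_pos: [0.4937, 0.3984, 0.2032]
orientation: [179.9, -0.1, -80.0]
force: [-0.4, -0.9, -3.0]
opening: 0.0455
```

servo_tool --pt "0 0 -15 0 0 0" --pt "0 0 -25 0 0 0" --pt "0 0 -25 0 0 0" --pt "0 0 -25 0 0 0" --pt "0 0 -20 0 0 0"

```text
clock: 5.82
tool_pos: [0.4938, 0.3966, 0.0927]
orientation: [179.9, -0.0, -80.2]
force: [0.2, 0.0, -2.9]
opening: 0.0454
```

servo_tool --pt "0 0 -15 0 0 0" --pt "0 0 -5 0 0 0" --pt "0 0 0 0 0 0" --pt "0 0 0 0 0 0"

```text
clock: 6.15
tool_pos: [0.4948, 0.3981, 0.0752]
orientation: [-180.0, 0.0, -80.1]
force: [-0.6, -0.5, -2.5]
opening: 0.0455
```

servo_tool --pt "0 0 -4 0 0 0" --pt "0 0 -3 0 0 0" --pt "0 0 -1 0 0 0" --pt "0 0 0 0 0 0" --pt "0 0 0 0 0 0"

```text
clock: 6.57
tool_pos: [0.4944, 0.3984, 0.0668]
orientation: [-180.0, 0.0, -80.1]
force: [-0.2, -0.3, -3.2]
opening: 0.0455
```

servo_tool --pt "0 0 -1 0 0 0" --pt "0 0 0 0 0 0" --pt "0 0 0 0 0 0"

```text
clock: 6.82
tool_pos: [0.4945, 0.3986, 0.0658]
orientation: [-180.0, 0.0, -80.1]
force: [0.4, -0.7, -2.0]
opening: 0.0454
```

servo_tool --pt "0 0 -1 0 0 0" --pt "0 0 0 0 0 0" --pt "0 0 0 0 0 0"

```text
clock: 7.07
tool_pos: [0.4945, 0.3986, 0.0658]
orientation: [-179.9, 0.0, -80.1]
force: [-2.7, -1.4, 5.6]
opening: 0.0455
```

servo_tool --fingers 86 --pt "0 0 0 0 0 0" --pt "0 0 0 0 0 0" --pt "0 0 0 0 0 0" --pt "0 0 0 0 0 0" --pt "0 0 0 0 0 0"

```text
clock: 7.48
tool_pos: [0.4944, 0.3984, 0.0645]
orientation: [180.0, -0.0, -80.1]
force: [-0.1, -0.1, 0.8]
opening: 0.0735
```

servo_tool --pt "0 0 0 0 0 0" --pt "0 0 0 0 0 0" --pt "0 0 0 0 0 0" --pt "0 0 0 0 0 0" --pt "0 0 0 0 0 0"

```text
clock: 7.9
tool_pos: [0.4943, 0.3984, 0.0645]
orientation: [180.0, -0.0, -80.1]
force: [0.6, 0.6, -0.1]
opening: 0.0853
```

servo_tool --pt "0 0 20 0 0 0" --pt "0 0 30 0 0 0" --pt "0 0 30 0 0 0" --pt "0 0 30 0 0 0" --pt "0 0 30 0 0 0"

```text
clock: 8.32
tool_pos: [0.4942, 0.3981, 0.206]
orientation: [180.0, -0.0, -80.1]
force: [0.6, 0.5, 0.3]
opening: 0.086
```

servo_tool --fingers 0 --pt "0 0 30 0 0 0" --pt "0 0 30 0 0 0" --pt "0 0 20 0 0 0" --pt "0 0 0 0 0 0" --pt "0 0 0 0 0 0"

```text
clock: 8.73
tool_pos: [0.4946, 0.3987, 0.286]
orientation: [-179.9, 0.1, -80.1]
force: [-0.7, -0.0, -0.5]
opening: 0.0585
```

```bash
python3 - <<'E'
from case import *
o=ctrl.get_obs(); print(o['tool_pos'],o['force'],o['opening'])
for n in("top","scene"):
    c,p,d=snap(n,n+"1")
    hsv=cv2.cvtColor(p,cv2.COLOR_RGB2HSV); H,S,V=[hsv[...,i].astype(int) for i in range(3)]
    for k in blobs(((H<6)|(H>174))&(S>190)&(V>100),40)[:2]:
        (u,v),r=cv2.minEnclosingCircle(k); print(n,u,v,r,onplane(c,u,v,.09))
for x in(-.112,.035): print("push",x,C(x,0)+.0015*R[:,0]-.002*R[:,1])
print(R)
E
```

```text
[0.49457558 0.39873886 0.2860026 ] [-0.69912697 -0.02693712 -0.54201752] 0.05846103020949431
top 169.21212768554688 260.3636474609375 10.516833305358887 [0.49381473 0.40032564 0.09      ]
push -0.112 [0.55374398 0.05393255]
push 0.035 [0.52864789 0.19877449]
[[-0.17072168 -0.98531929]
 [ 0.98531929 -0.17072168]]
```

servo_tool --pt "6 -34.5 0 0 0 0" --pt "6 -34.5 0 0 0 0" --pt "6 -34.5 0 0 0 0" --pt "6 -34.5 0 0 0 0" --pt "6 -34.5 0 0 0 0"

```text
clock: 9.25
tool_pos: [0.5238, 0.224, 0.283]
orientation: [179.9, -0.1, -80.1]
force: [0.7, 0.7, 0.4]
opening: 0.0169
```

servo_tool --pt "6 -34.5 0 0 0 0" --pt "6 -34.5 0 0 0 0" --pt "6 -34.5 0 0 0 0" --pt "6 -34.5 0 0 0 0" --pt "5 -34 0 0 0 0"

```text
clock: 9.67
tool_pos: [0.5528, 0.052, 0.2832]
orientation: [179.9, -0.0, -80.1]
force: [0.7, 0.3, 0.6]
opening: 0.0002
```

servo_tool --pt "0 0 -35 0 0 0" --pt "0 0 -35 0 0 0" --pt "0 0 -35 0 0 0" --pt "0 0 -35 0 0 0" --pt "0 0 -20 0 0 0"

```text
clock: 10.08
tool_pos: [0.5503, 0.0526, 0.1195]
orientation: [179.6, -0.0, -80.2]
force: [-0.6, -0.1, -0.2]
opening: 0.0007
```

servo_tool --pt "0 0 0 0 0 0" --pt "0 0 0 0 0 0" --pt "0 0 0 0 0 0"

```text
clock: 10.33
tool_pos: [0.5541, 0.054, 0.1255]
orientation: [-180.0, -0.0, -80.1]
force: [0.1, -0.8, 0.7]
opening: 0.0007
```

```bash
python3 - <<'E'
from case import *
o=ctrl.get_obs(); print(o['tool_pos'],o['force'],o['opening'],inv(o['tool_pos']))
c,p,d=snap("wrist","w2"); print(c)
E
```

```text
[0.55407556 0.05401392 0.12549701] [ 0.11582016 -0.77316206  0.73933434] 0.0006776886801302229 [-0.11047643 -0.00234061]
{'fx': 371.64829954431775, 'fy': 371.64829954431775, 'cx': 323.7918294702956, 'cy': 239.1930204919064, 'origin': array([ 0.56703633, -0.0165074 ,  0.28273308]), 'rotation': array([-1.53647967e+01,  8.53610769e-02, -1.70044137e+02])}
```

View pics/w2.png

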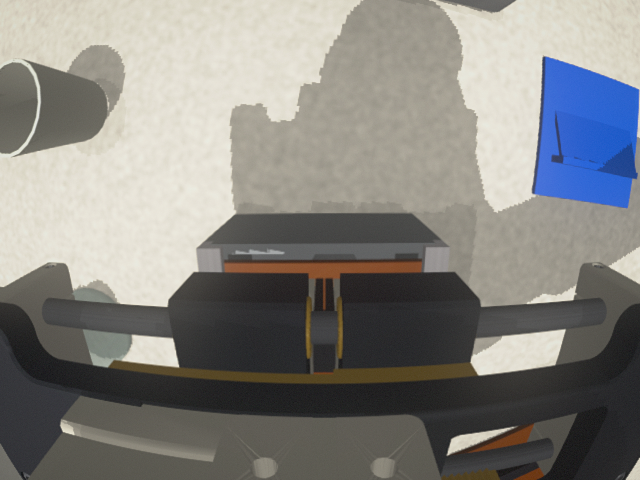

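The wrist view shows the closed fingers centred between the lips (columns 200 to 447, middle 323). A strip of lid is visible at row 267, behind the ledge. Next I'll descend and push.

servo_tool --pt "0 0 -12 0 0 0" --pt "0 0 -10 0 0 0" --pt "0 0 -8 0 0 0" --pt "0 0 -3 0 0 0" --pt "0 0 0 0 0 0"

```text
clock: 10.8
tool_pos: [0.553, 0.0537, 0.091]
orientation: [179.9, -0.0, -80.1]
force: [-0.8, -0.6, 0.2]
opening: 0.0002
```

servo_tool --pt "0 0 0 0 0 0" --pt "0 0 0 0 0 0"

```text
clock: 10.97
tool_pos: [0.5537, 0.054, 0.092]
orientation: [-180.0, 0.0, -80.1]
force: [-0.2, -0.1, -0.2]
opening: 0.0005
```

servo_tool --pt "-1 6 0 0 0 0" --pt "-1.4 8 0 0 0 0" --pt "-1.7 10 0 0 0 0" --pt "-1.7 10 0 0 0 0" --pt "-1.7 10 0 0 0 0"

```text
clock: 11.38
tool_pos: [0.5458, 0.099, 0.0919]
orientation: [-180.0, -0.0, -80.1]
force: [-0.4, -2.2, 1.4]
opening: 0.0006
```

servo_tool --pt "-2.1 12 0 0 0 0" --pt "-2.1 12 0 0 0 0" --pt "-2.1 12 0 0 0 0" --pt "-2.1 12 0 0 0 0" --pt "-1.7 10 0 0 0 0"

```text
clock: 11.8
tool_pos: [0.5353, 0.1575, 0.0914]
orientation: [180.0, 0.0, -80.1]
force: [-0.6, -1.5, -1.0]
opening: -0.0
```

servo_tool --pt "-1.4 8 0 0 0 0" --pt "-1 6 0 0 0 0" --pt "-0.7 4 0 0 0 0" --pt "0 0 0 0 0 0" --pt "0 0 0 0 0 0"

```text
clock: 12.22
tool_pos: [0.5327, 0.174, 0.0915]
orientation: [-180.0, 0.0, -80.1]
force: [-0.3, -0.6, -0.3]
opening: 0.0005
```

```bash
python3 - <<'E'
from case import *
o=ctrl.get_obs(); print(o['tool_pos'],o['force'],inv(o['tool_pos']))
c,p,d=snap("top","top2")
cv2.imwrite("pics/c2.png",cv2.resize(p[185:300,165:365,::-1],None,fx=4,fy=4))
E
```

```text
[0.53265096 0.17400634 0.09153491] [-0.29661346 -0.61611601 -0.28966203] [ 0.01141206 -0.00171584]
```

View pics/c2.png

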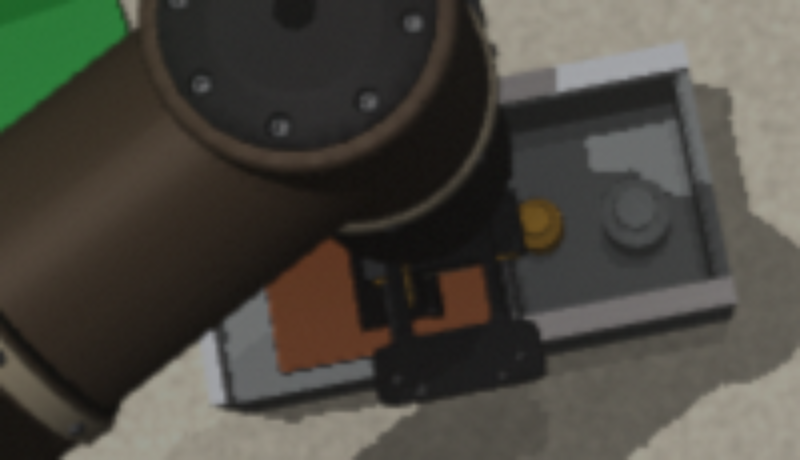

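The lid is sliding straight, with its front edge at about crop (275,300) and its rear at (488,290). The brass weight is nearer the deck at (540,225), and the steel weight is at (637,213).

```bash
python3 - <<'E'
from case import *
f=lambda x,y,z:inv(onplane(c,165+x/4,185+y/4,z)).round(4)
print("rear",f(487,275,.085),f(493,320,.085),"front",f(267,290,.085),f(280,372,.085),"bar inner",f(217,340,.091),"steel knob",f(637,207,.076),onplane(c,165+637/4,185+207/4,.076),"brass",f(540,219,.056))
E
```

```text
rear [-0.0014  0.029 ] [-0.0003  0.0528] front [0.1128 0.0155] [0.113  0.0589] bar inner [0.1413 0.0372] steel knob [-0.0848  0.0071] [0.54043151 0.07772294 0.076     ] brass [-0.0327  0.0007]
```

servo_tool --pt "-0.7 4 0 0 0 0" --pt "-0.9 5 0 0 0 0" --pt "-0.7 4 0 0 0 0" --pt "-0.5 3 0 0 0 0" --pt "-0.3 2 0 0 0 0"

```text
clock: 12.68
tool_pos: [0.5295, 0.1923, 0.0915]
orientation: [-180.0, -0.0, -80.1]
force: [-0.5, -0.7, -0.3]
opening: 0.0005
```

servo_tool --pt "0 0 0 0 0 0" --pt "0 0 0 0 0 0" --pt "0.7 -4 0 0 0 0" --pt "1 -6 0 0 0 0" --pt "1 -6 0 0 0 0"

```text
clock: 13.1
tool_pos: [0.5323, 0.1753, 0.0916]
orientation: [-180.0, 0.0, -80.1]
force: [-0.0, -0.9, 0.1]
opening: 0.0006
```

servo_tool --pt "0 0 20 0 0 0" --pt "0 0 35 0 0 0" --pt "0 0 40 0 0 0" --pt "0 0 40 0 0 0" --pt "0 0 40 0 0 0"

```text
clock: 13.52
tool_pos: [0.5319, 0.1748, 0.2685]
orientation: [180.0, -0.0, -80.1]
force: [0.9, 0.9, 0.7]
opening: 0.0003
```

servo_tool --fingers 52 --pt "0 -35 20 0 0 0" --pt "0 -30 0 0 0 0" --pt "0 -20 0 0 0 0" --pt "0 0 0 0 0 0" --pt "0 0 0 0 0 0"

```text
clock: 13.93
tool_pos: [0.5321, 0.0893, 0.2869]
orientation: [-180.0, 0.0, -80.2]
force: [0.8, -0.2, -0.9]
opening: 0.0279
```

```bash
python3 - <<'E'
from case import *
o=ctrl.get_obs(); print(o['tool_pos'],o['force'],inv(o['tool_pos']))
c,p,d=snap("wrist","w3"); print(c)
import json; json.dump({k:np.array(v).tolist() for k,v in c.items()},open("pics/w3.json","w"))
E
```

```text
[0.53212476 0.0892589  0.28686376] [ 0.78392849 -0.24099835 -0.85808112] [-0.07200139  0.01327087]
{'fx': 371.64829954431775, 'fy': 371.64829954431775, 'cx': 323.7918294702956, 'cy': 239.1930204919064, 'origin': array([0.54493054, 0.01858367, 0.44407444]), 'rotation': array([-1.54051892e+01,  7.24932659e-02, -1.70211852e+02])}
```

View pics/w3.png

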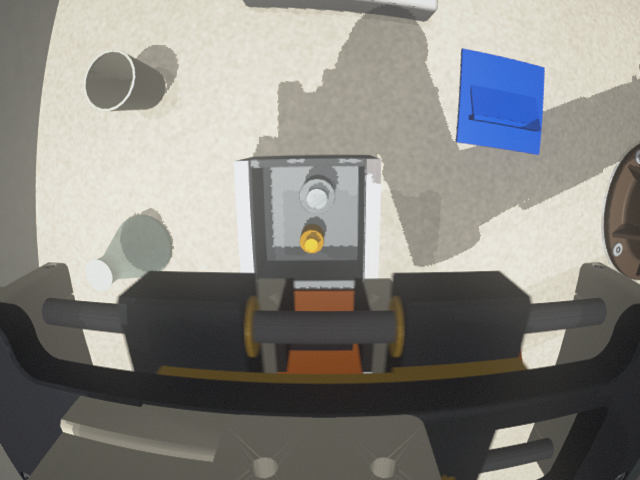

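The steel knob is at (317,198) and the brass knob at (312,243). The lid's rear edge is at about row 290, with a strip of deck in front of it.

```bash
python3 - <<'E'
from case import *
import json
w=json.load(open("pics/w3.json"))
for n,u,v,z in(("steel",317,198,.076),("steelbody",317,193,.059),("brass",312,243,.056),("lid rear",294,290,.085),("lid rear",355,290,.085),("trackend z79",300,281,.079)):
    q=onplane(w,u,v,z,True); print(n,q.round(4),inv(q).round(4))
c,p,d=snap("top","top3")
hsv=cv2.cvtColor(p,cv2.COLOR_RGB2HSV); H,S,V=[hsv[...,i].astype(int) for i in range(3)]
for k in blobs((H<15)&(S>90)&(V>40),100)[:5]:
    b=cv2.minAreaRect(k); print("bronze",np.round(b[0]),[inv(onplane(c,*w,.085)).round(4).tolist() for w in cv2.boxPoints(b)])
E
```

```text
steel [0.5421 0.0776 0.076 ] [-0.0852  0.0054]
steelbody [0.5429 0.0751 0.059 ] [-0.0878  0.0051]
brass [0.5391 0.1305 0.056 ] [-0.0326 -0.0007]
lid rear [0.55   0.1761 0.085 ] [ 0.0105 -0.0191]
lid rear [0.4868 0.1651 0.085 ] [0.0105 0.0449]
trackend z79 [0.5453 0.1673 0.079 ] [ 0.0026 -0.013 ]
bronze [251. 252.] [[0.1336, -0.0338], [0.0121, -0.0341], [0.011, 0.0578], [0.131, 0.0579]]
bronze [455. 119.] [[-0.3478, -0.1878], [-0.4068, -0.2517], [-0.4656, -0.1927], [-0.4066, -0.1298]]
bronze [244. 355.] [[0.1725, 0.1555], [0.1389, 0.1394], [0.0695, 0.2764], [0.1026, 0.2918]]
```

servo_tool --fingers 46 --pt "5.4 -6 -30 0 0 0" --pt "5 -6 -35 0 0 0" --pt "0 0 -35 0 0 0" --pt "0 0 -35 0 0 0" --pt "0 0 -25 0 0 0"

```text
clock: 14.45
tool_pos: [0.5413, 0.0789, 0.1233]
orientation: [179.8, -0.0, -80.1]
force: [0.0, 0.5, -0.1]
opening: 0.0457
```

servo_tool --pt "0 0 -12 0 0 0" --pt "0 0 0 0 0 0" --pt "0 0 0 0 0 0" --pt "0 0 0 0 0 0"

```text
clock: 14.78
tool_pos: [0.5435, 0.0796, 0.1155]
orientation: [-179.9, 0.0, -80.0]
force: [0.9, -0.7, 0.6]
opening: 0.0457
```

```bash
python3 - <<'E'
from case import *
o=ctrl.get_obs(); print(o['tool_pos'],o['force'],o['opening'],inv(o['tool_pos']))
c,p,d=snap("scene","s4")
u,v=proj(c,o['tool_pos']); print(u,v)
u,v=int(u),int(v); cv2.imwrite("pics/s4c.png",cv2.resize(p[v-60:v+60,u-70:u+70,::-1],None,fx=5,fy=5))
E
```

```text
[0.54348203 0.07955891 0.11552591] [ 0.86085988 -0.7311457   0.60896293] 0.04573202441050292 [-0.08349792  0.00373632]
328.4179262685343 238.5452591845677
```

View pics/s4c.png

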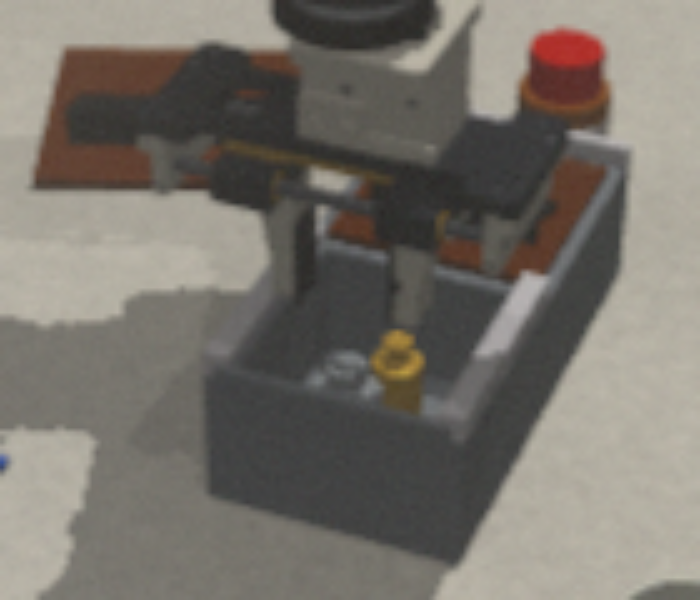

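```bash
python3 - <<'E'
from case import *
c=viewer.calibration("scene")
f=lambda P:((np.array(proj(c,P))-[258,178])*5).round()
for n,P in(("steel top",(.5415,.0775,.076)),("steel shoulder",(.5415,.0775,.059)),("brass top",(.5385,.1305,.056)),("brass on knob height .04",(.5385,.1305,.046)),("brass foot",(.5385,.1305,.01)),("endwall near",(*C(-.128,.07),.086)),("endwall right",(*C(-.128,-.07),.086)),("jar top",(.494,.4,.09))): print(n,f(P))
p=np.load("pics/s4.npz");
for u,v in((345,362),(345,375),(398,340),(400,365)): 
    x,y=258+u//5,178+v//5; q=c['origin']+ray(c,x,y)*p['d'][y,x]; print(u,v,q.round(4),p['p'][y,x])
E
```

```text
steel top [346. 366.]
steel shoulder [346. 392.]
brass top [395. 342.]
brass on knob height .04 [395. 357.]
brass foot [394. 409.]
endwall near [196. 367.]
endwall right [457. 438.]
jar top [568.  47.]
345 362 [0.5379 0.082  0.0753] [114 117 120]
345 375 [0.5467 0.0683 0.0783] [97 99 99]
398 340 [0.5381 0.1308 0.057 ] [161 129  57]
400 365 [0.5451 0.1249 0.047 ] [142 113  55]
```

The scene view, with projections agreeing to within a few pixels, confirms the steel weight under the open fingers and the brass one to the deck side.

servo_tool --pt "-0.8 -2 -10 0 0 0" --pt "0 0 -10 0 0 0" --pt "0 0 -10 0 0 0" --pt "0 0 -6 0 0 0" --pt "0 0 0 0 0 0"

```text
clock: 15.25
tool_pos: [0.5407, 0.0763, 0.0767]
orientation: [179.8, -0.0, -80.1]
force: [0.3, -0.7, -0.4]
opening: 0.0457
```

servo_tool --pt "0 0 -6 0 0 0" --pt "0 0 -6 0 0 0" --pt "0 0 -6 0 0 0" --pt "0 0 -6 0 0 0" --pt "0 0 0 0 0 0"

```text
clock: 15.67
tool_pos: [0.5411, 0.0766, 0.0532]
orientation: [179.9, -0.0, -80.1]
force: [-0.7, -0.8, -0.8]
opening: 0.046
```

servo_tool --pt "0 0 -5 0 0 0" --pt "0 0 -4 0 0 0" --pt "0 0 -3 0 0 0" --pt "0 0 0 0 0 0" --pt "0 0 0 0 0 0"

```text
clock: 16.08
tool_pos: [0.5418, 0.0768, 0.0424]
orientation: [180.0, -0.0, -80.1]
force: [-1.0, 0.1, -0.5]
opening: 0.0461
```

servo_tool --fingers 25 --pt "0 0 0 0 0 0" --pt "0 0 0 0 0 0" --pt "0 0 0 0 0 0" --pt "0 0 0 0 0 0" --pt "0 0 0 0 0 0"

```text
clock: 16.5
tool_pos: [0.542, 0.0769, 0.0428]
orientation: [-180.0, 0.0, -80.1]
force: [-0.2, 0.7, 1.5]
opening: 0.0369
```

servo_tool --pt "0 0 0 0 0 0" --pt "0 0 3 0 0 0" --pt "0 0 5 0 0 0" --pt "0 0 0 0 0 0" --pt "0 0 0 0 0 0"

```text
clock: 16.92
tool_pos: [0.5418, 0.0769, 0.0506]
orientation: [-180.0, 0.0, -80.1]
force: [0.2, 1.4, -5.7]
opening: 0.0369
```

servo_tool --pt "0 0 15 0 0 0" --pt "0 0 25 0 0 0" --pt "0 0 30 0 0 0" --pt "0 0 30 0 0 0" --pt "0 0 25 0 0 0"

```text
clock: 17.33
tool_pos: [0.5418, 0.0768, 0.1773]
orientation: [-180.0, 0.0, -80.1]
force: [0.8, 0.8, -4.5]
opening: 0.0369
```

servo_tool --pt "0 0 15 0 0 0" --pt "2 -10 5 0 0 0" --pt "4 -20 0 0 0 0" --pt "5 -27 0 0 0 0" --pt "5 -27 0 0 0 0"

```text
clock: 17.75
tool_pos: [0.5572, -0.008, 0.1947]
orientation: [179.9, 0.0, -80.0]
force: [0.2, -0.5, -5.1]
opening: 0.0369
```

servo_tool --pt "5 -27 0 0 0 0" --pt "5 -27 0 0 0 0" --pt "5 -27 0 0 0 0" --pt "5 -27 0 0 0 0" --pt "5 -27 0 0 0 0"

```text
clock: 18.17
tool_pos: [0.582, -0.1438, 0.1942]
orientation: [179.9, 0.0, -80.1]
force: [1.0, -0.0, -4.7]
opening: 0.0372
```

servo_tool --pt "5 -27 0 0 0 0" --pt "5 -25 0 0 0 0" --pt "3 -16 0 0 0 0" --pt "2 -10 0 0 0 0" --pt "0 0 0 0 0 0"

```text
clock: 18.58
tool_pos: [0.5972, -0.2222, 0.194]
orientation: [179.9, 0.0, -80.2]
force: [-0.1, 0.5, -4.9]
opening: 0.0368
```

servo_tool --pt "0 0 0 0 0 0" --pt "0 0 0 0 0 0"

```text
clock: 18.75
tool_pos: [0.5974, -0.2195, 0.1949]
orientation: [179.9, 0.0, -80.1]
force: [0.1, -0.4, -4.4]
opening: 0.0368
```

```bash
python3 - <<'E'
from case import *
o=ctrl.get_obs(); print(o['tool_pos'],o['force'],o['opening'])
c,p,d=snap("scene","s5"); print("pan px",proj(c,(.598,-.22,.066)))
hsv=cv2.cvtColor(p,cv2.COLOR_RGB2HSV)
cv2.imwrite("pics/s5c.png",cv2.resize(p[170:420,150:450,::-1],None,fx=2.6,fy=2.4))
c,p,d=snap("wrist","w5"); 
E
```

```text
[ 0.59738017 -0.21954622  0.19492468] [ 0.0856789  -0.37820334 -4.38311082] 0.036753560970860445
pan px (np.float64(272.8202498454771), np.float64(337.82095354516053))
```

View pics/s5c.png

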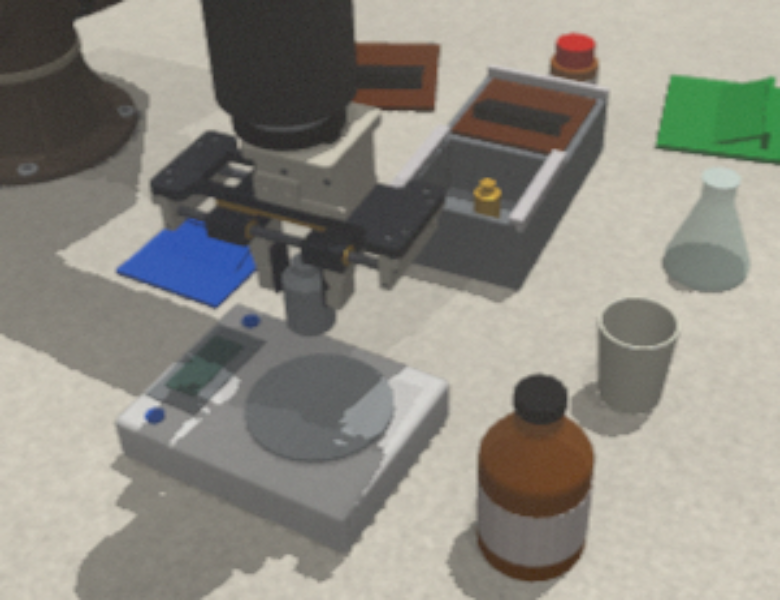

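The weight hangs upright over the balance. The pan's centre at crop (320,406), full-frame (273,339), matches my estimate. The brass weight is standing and the lid is flat on the deck.

servo_tool --pt "0 0 -15 0 0 0" --pt "0 0 -22 0 0 0" --pt "0 0 -22 0 0 0" --pt "0 0 -15 0 0 0" --pt "0 0 -8 0 0 0"

```text
clock: 19.27
tool_pos: [0.5967, -0.219, 0.1115]
orientation: [179.8, 0.1, -80.0]
force: [-1.1, -0.3, -5.0]
opening: 0.037
```

servo_tool --pt "0 0 -5 0 0 0" --pt "0 0 -3 0 0 0" --pt "0 0 -2 0 0 0" --pt "0 0 0 0 0 0" --pt "0 0 0 0 0 0"

```text
clock: 19.68
tool_pos: [0.5984, -0.2202, 0.1044]
orientation: [-179.9, -0.0, -80.1]
force: [-0.8, -0.8, -4.2]
opening: 0.037
```

servo_tool --pt "0 0 -1 0 0 0" --pt "0 0 -1 0 0 0" --pt "0 0 0 0 0 0" --pt "0 0 0 0 0 0"

```text
clock: 20.02
tool_pos: [0.5978, -0.2202, 0.1017]
orientation: [-180.0, -0.0, -80.1]
force: [0.1, 0.7, -4.5]
opening: 0.0372
```

servo_tool --pt "0 0 -1 0 0 0" --pt "0 0 -1 0 0 0" --pt "0 0 0 0 0 0" --pt "0 0 0 0 0 0"

```text
clock: 20.35
tool_pos: [0.5978, -0.2201, 0.0994]
orientation: [180.0, 0.0, -80.1]
force: [-0.6, 0.8, -4.6]
opening: 0.0373
```

servo_tool --pt "0 0 -0.8 0 0 0" --pt "0 0 0 0 0 0" --pt "0 0 0 0 0 0"

```text
clock: 20.6
tool_pos: [0.598, -0.2202, 0.0989]
orientation: [-180.0, -0.0, -80.1]
force: [0.2, -0.4, -4.0]
opening: 0.0369
```

servo_tool --pt "0 0 -0.8 0 0 0" --pt "0 0 0 0 0 0" --pt "0 0 0 0 0 0"

```text
clock: 20.85
tool_pos: [0.598, -0.2202, 0.0988]
orientation: [-180.0, -0.0, -80.1]
force: [-3.1, 2.2, 4.5]
opening: 0.0371
```

servo_tool --pt "0 0 -0.5 0 0 0" --pt "0 0 0 0 0 0" --pt "0 0 0 0 0 0"

```text
clock: 21.1
tool_pos: [0.5981, -0.2203, 0.0988]
orientation: [-180.0, -0.0, -80.1]
force: [-5.0, 2.0, 8.3]
opening: 0.0372
```

Contact made; releasing and retreating.

servo_tool --fingers 70 --pt "0 0 0.5 0 0 0" --pt "0 0 0 0 0 0" --pt "0 0 0 0 0 0" --pt "0 0 0 0 0 0" --pt "0 0 0 0 0 0"

```text
clock: 21.52
tool_pos: [0.598, -0.2202, 0.0978]
orientation: [-180.0, -0.0, -80.1]
force: [0.1, 0.0, 0.2]
opening: 0.0648
```

servo_tool --pt "0 0 0 0 0 0" --pt "0 0 0 0 0 0" --pt "0 0 0 0 0 0" --pt "0 0 0 0 0 0"

```text
clock: 21.85
tool_pos: [0.5978, -0.2202, 0.0979]
orientation: [180.0, 0.0, -80.1]
force: [-0.7, 0.3, -0.1]
opening: 0.0701
```

servo_tool --pt "0 0 15 0 0 0" --pt "0 0 30 0 0 0" --pt "0 0 35 0 0 0" --pt "0 0 35 0 0 0" --pt "0 0 35 0 0 0"

```text
clock: 22.27
tool_pos: [0.5975, -0.2201, 0.2496]
orientation: [180.0, -0.0, -80.1]
force: [0.3, -0.9, -0.6]
opening: 0.07
```

servo_tool --pt "-20 0 20 0 0 0" --pt "-30 0 20 0 0 0" --pt "-30 0 0 0 0 0" --pt "-20 0 0 0 0 0" --pt "0 0 0 0 0 0"

```text
clock: 22.68
tool_pos: [0.4948, -0.2201, 0.2895]
orientation: [-179.9, -0.0, -80.1]
force: [-0.5, -0.7, -0.3]
opening: 0.0702
```

```bash
python3 - <<'E'
from case import *
o=ctrl.get_obs(); print(o['clock'],o['tool_pos'],o['force'])
c,p,d=snap("scene","s6"); cv2.imwrite("pics/s6c.png",cv2.resize(p[170:420,150:450,::-1],None,fx=2.6,fy=2.4))
print("want steel top",(np.array(proj(c,(.598,-.22,.132)))-[150,170])*[2.6,2.4])
c,p,d=snap("top","top6")
hsv=cv2.cvtColor(p,cv2.COLOR_RGB2HSV); H,S,V=[hsv[...,i].astype(int) for i in range(3)]
for k in blobs((H<15)&(S>90)&(V>40),100)[:5]:
    b=cv2.minAreaRect(k); print("bronze",np.round(b[0]),[inv(onplane(c,*w,.085)).round(4).tolist() for w in cv2.boxPoints(b)])
for k in blobs(((H<6)|(H>174))&(S>190)&(V>100),40)[:2]:
    (u,v),r=cv2.minEnclosingCircle(k); print("jar",onplane(c,u,v,.09))
E
```

```text
22.6833 [ 0.49477797 -0.22010759  0.28950883] [-0.54418004 -0.65867251 -0.27228902]
want steel top [313.78004104 349.02946913]
bronze [217. 373.] [[0.281, 0.1952], [0.1373, 0.1417], [0.0796, 0.2855], [0.221, 0.3368]]
bronze [450. 273.] [[-0.1775, 0.2798], [-0.2798, -0.0801], [-0.481, -0.0259], [-0.3697, 0.3293]]
bronze [250. 246.] [[0.1343, -0.063], [0.0125, -0.063], [0.0112, 0.0578], [0.131, 0.0578]]
bronze [447. 121.] [[-0.2449, -0.1789], [-0.275, -0.2802], [-0.5352, -0.2023], [-0.5019, -0.1029]]
bronze [576. 142.] [[-0.5348, -0.0905], [-0.5515, -0.1458], [-0.758, -0.0929], [-0.7399, -0.0382]]
jar [0.49625106 0.40126677 0.09      ]
```

View pics/s6c.png

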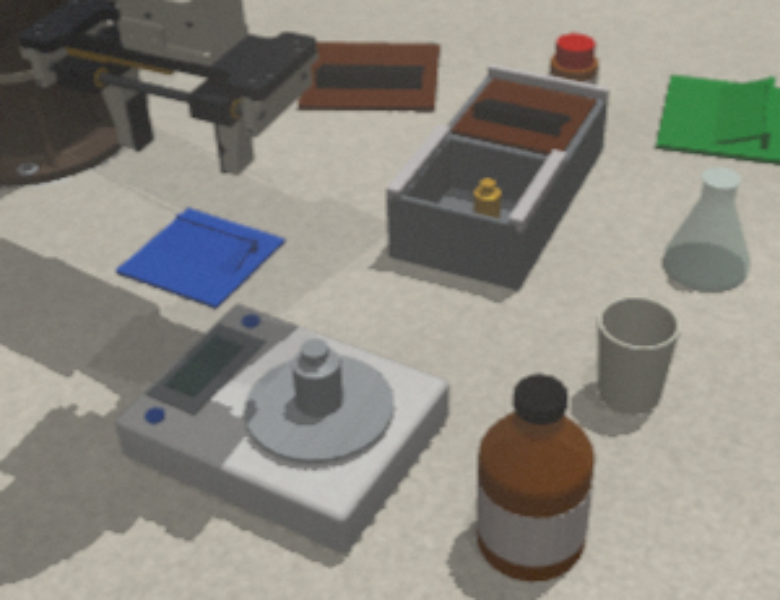

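The final view shows the steel weight upright mid-pan, its top at (314,350) against the predicted (314,349). The lid is flat on the deck, and the jar and brass weight are standing.

```bash
python3 -c "
from plant import ctrl
print(ctrl.close_job())"
```

```text
the job is handed in; nothing more can be done
None
```

The job is done and handed in at about 23 s of the 72 s allowed. Handing in reports no verdict, so the results below are my own last checks.

**What I did:**
- Lifted the jar by its cap and stood it on the bench.
- Pushed the lid by its ledge until it was out of the tracks.
- Gripped the steel weight by its body, lifted it out of the case, lowered it onto the pan until it touched, released it and backed away.

**Last checks:**

| Item | Result |
|---|---|
| Lid | Centre at case x about 72 mm, y about -3 mm, lying flat on the deck |
| Jar | Upright on the bench at (0.496, 0.401) m |
| Steel weight | Upright mid-pan; its top appears within about 1 pixel (of the enlarged crop) of where it should |
| Brass weight | Standing in the well |
| Bottle, flask, beaker | Unmoved in the pictures |
| Robot | Touching nothing |

**Disagreements:** The case fit left up to about 4 mm at single corners. The top and wrist cameras agreed to within about 2–3 mm, well inside the tolerances. A first red-colour mask in the wrist view found nothing until I loosened its threshold.

I viewed 9 pictures.

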